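Index the check-disc carousel and lock it

ROBOT

A 6-joint arm with a two-finger parallel gripper is mounted at the origin on a cart in front of the work surface, level with it; the furniture and walls round the work are solid. World frame = base frame: x ahead of the robot, y to its left, z up, the work surface at z = 0. Lengths are in m, angles in rad, forces in N, time in s.
With the tool pointing down it reaches from about 0.375 to 0.9 m from the base axis. Payload 3.1 kg.
Tool frame: the origin (TCP) lies between the finger pads; the fingertips stand manip.finger_overhang ahead of it and the grasp point (between the pads) lies 5 mm behind it (manip.finger_overhang is the distance from the TCP to the fingertips, in m); z points along the fingers, y is the line along which they close (so a half turn about z gives the same grasp; the last joint's range is limited). The gripper opens to 85 mm and grips with 20 to 120 N. Pads are 22 mm wide; open, the fingers measure 114 mm over their backs; the gripper's body (76 mm by 85 mm) begins 54 mm behind the grasp point. The pads swing forward as they close: fully open they stand 13 mm farther back than shut.
Start: joints at [1.169, 0.527, 1.433, -0, 1.181, -0.178], TCP at [0.139, 0.609, 0.245] pointing down, gripper open.
Joint ranges: [-3.08, 3.08], [-0.75, 2.2], [0.22, 2.44], [-1.43, 4.57], [0, 2.65], [-2.85, 2.85]. Speed limits (rad/s): [2.79, 2.79, 3.14, 3.14, 3.14, 3.14].

INTERFACE

Orientations are given as a unit quaternion [x, y, z, w].
In Python, from station import manip gives the robot as it stands.
- The arm moves only by the tool drive_tool, never from a script. Its argument "plan" is a list of rows, each a list of 7 numbers: the shift along the tool's x, y, z in m, then the turn, a rotation vector about the tool's x, y, z in degrees, then the opening, from -1 (shut) to 1 (fully open). In form: [[x, y, z, wx, wy, wz, gripper], ...]. A call has 1 to 10 rows; each row shifts and turns the commanded pose from where the row before left it, along the tool's axes as they then stand; what a row does not reach is not made up. A row lasts 1/10 s, in which the tool goes at most 50 mm and 8.59 degrees, less where a joint would pass 70% of its speed; a pose out of reach is approached as far as the arm can. A call is refused whole if a number of a shift passes 0.05 or a number of a turn 8.59, either way. A call with a gripper value outside its range is refused whole. The fingers move at their own pace and stop on an object; "newtons" is the grip in N (left out, the last holds). Time passes only in rows, so rows that do not move let the fingers close. It gives the time, the measured TCP pose, the force, the opening and the grip force at its end, in the units of the state.
- manip.sense(): the state, without advancing time (a new reading comes with each control period).
- manip.snapshot(name): name is "scene" or "top"; returns a dict with "image" (420x560x3 uint8, red, green, blue), "z_map" (420x560 float32, m along the optical axis (not along the pixel's ray), 0 where there is no reading), "fov_y" (degrees; the focal length in pixels is half the picture's height over the tangent of half this angle, whatever the lens; pixels are square), "cx", "cy" (the principal point, pixels), "extrinsics" (4x4, takes a point from camera to world coordinates). Camera axes: x right, y up, looking along -z (the intrinsics and any distortion apply to the point x, -y, -z); pixel columns grow to the right and rows downward; lengths in m; the calibration is good to about 2 mm. A picture is of the moment at which its call begins.
- manip.sign_off(): hands the job in; it is judged then, once.
The state is a dict: "t": time; "q": joint angles; "qd": joint speeds; "tau": joint torques, N m; "tcp_pos": TCP position; "tool_rot": TCP orientation; "force": force on the tool from outside, world axes, zero at the start; "ft_torque": the same for the moment, N m; "finger_gap": opening from 0.0 (shut) to 1.0 (fully open); "gripper_force": force on a finger pad.
Only numpy, scipy, OpenCV 4.12 (cv2) and the standard library are available. Lean on these libraries where they do the work, as an engineer would, in place of code of your own. Each camera call takes 0.05 s, during which the arm holds its last target. There are 200 camera calls.

TASK

Turn the check-disc carousel by its crank, the shorter way round, until its one empty pocket is at the bridge with the hole, turning smoothly so that the crank's spring coupling is never overwound. Then take the index pin from its parking block and put it down through the hole into the rim notch of that empty pocket, gently and fully home with its flange on the bridge, and let go; leave the other things alone.

Things in the scene. Friction and masses are not known exactly. Their poses are not given: they have to be found in the camera images.
- base: Fixed carousel unit: grey plate 172 x 196 mm, origin at its underside centre on the carousel's vertical axis, z up. On it an aluminium disc, diameter 170 mm, z 30 to 40 mm, with six pocket rings (41 mm wide, 6 mm high, 50 mm from the axis, every 60 degrees) and an 11.5 mm wide notch through its rim outside each. Five pockets hold a pale 32 mm disc (tops at z 58 mm), one is empty.
- carousel (a joint): Disc angle (rad): direction of the empty pocket seen from the axis, anticlockwise from the base's x axis; not wrapped, no stops, starts within 0.85 of pi. Stiff friction brake (0.25 N m); stays where left. At the station when it equals the direction from the base's origin to the station hole, plus any whole turn; the short way is at most 2.5 rad.
- pocket (a point): Floor centre of the empty pocket: 50 mm from the axis, z 40 mm; turns with the disc.
- notch (a point): Centre of the empty pocket's rim notch, 78 mm from the axis, at the disc's top face (z 40 mm); turns with the disc.
- crank (a joint): Twist (rad) of the crank against the disc, 0 relaxed, positive when the crank is ahead anticlockwise. It drives the disc's hub through a spring coupling of 2 N m/rad: while turned, the disc lags some 0.13 rad behind; let go, the crank springs back to 0 and the disc stays. Overwound beyond 0.28 rad.
- crank_post (a point): Top centre of the crank's upright round black grip post, diameter 12 mm, 58 mm from the axis, z 69 to 114 mm; a hand of fixed yaw can grip it and follow it round. Relaxed, it is 90 degrees anticlockwise of the empty pocket. A flat arm (z 62 to 69 mm) joins it to the hub; all else of the unit is below 75 mm.
- station: Fixed dark steel bridge over the rim of the disc, bar 142 x 24 mm along the base's x axis, on two legs, 78 mm to one side (+y or -y of the base) of the axis: the one WITH the hole. Origin at the middle of its feet, on the base plate (z 20 mm). Bar z 46 to 58 mm.
- station_hole (a point): Centre of the upper mouth of the hole through the bridge, diameter 11.5 mm, z 58 mm, 78 mm from the axis. The bridge, disc and pin bear at most 25 N of pressing with the pin.
- guard: Fixed bridge of the same size on the other side of the disc, without a hole.
- park: Fixed grey block 44 x 44 mm, 39 mm high, in which the pin stands upright in a 13 mm hole. Origin at the centre of its underside.
- pin: Loose upright index pin, 70 g; origin at its tip, z along it: steel shaft 10 mm thick up to 32 mm (tip chamfer 0.8 mm), flange 22 mm wide at 32 to 36 mm, black grip 19 mm wide at 36 to 72 mm. Parked, its tip is at z 7 mm. Fully home, flange on the bridge, the tip is at z 26 mm; with the disc misaligned by over 1.5 mm it stops on the disc at z 40 mm.
- pot: Bystander: small white powder pot with a lid, diameter 43 mm, 46 mm high; origin under its centre.
- cup: Bystander: white sample cup, diameter 45 mm, 24 mm high; origin under its centre.
- vial: Bystander: capped glass vial, diameter 15 mm, 51 mm high; origin under its centre.

How it is judged:
By the outcome, as a careful person would: the job done as asked, in the order asked, and still so for the second after the job is handed in, with the robot touching nothing.
It also fails if it takes over 64 s, if anything falls off the work surface, if the arm or the gripper's body presses on something with over 40 N, if the wrist force passes 120 N, or if a joint passes its speed limit or range.

## Working session

There is one attempt and no reset: what is moved stays moved. The work goes in short steps, Python scripts to look and compute and a tool call to move; the robot and the scene stay as the last step left them, time stands still between calls to the robot, and variables do not carry over. Pictures are saved under pics/ and viewed, at most 10 in all, crops included, and the job is handed in when it is done.

Besides the shell and the picture viewer there is one more tool, called after "Request:" in YAML: its name, and indented under it one key for each argument. drive_tool: Moves the arm, as the interface text tells. Its arguments: {"type":"object","properties":{"plan":{"type":"array"},"newtons":{"type":"number"}},"required":["plan"]}

```bash
mkdir -p pics; ls; python3 - <<'E'
from station import manip
import cv2,numpy as np
print(manip.sense(), manip.finger_overhang)
for n in("scene","top"):
    s=manip.snapshot(n)
    np.savez(f"pics/{n}0.npz",**s)
    cv2.imwrite(f"pics/{n}0.png",s["image"][:,:,::-1])
    print(n,{k:v for k,v in s.items() if k not in("image","z_map")},(s["z_map"]>0).mean())
E
```

```text
pics
{'t': 0.0, 'q': array([ 1.16849469e+00,  5.28502488e-01,  1.43390020e+00,  1.07675568e-05,
        1.18136617e+00, -1.78509644e-01]), 'qd': array([-6.98241184e-04,  1.49292781e-03, -1.31026828e-04,  2.54505910e-03,
       -4.50623429e-05,  4.07162520e-04]), 'tau': array([-8.80335028e-04, -4.42345154e+01, -1.78026527e+01, -4.60152514e-04,
        8.35897081e-03,  5.61321187e-06]), 'tcp_pos': array([0.13841071, 0.60878785, 0.24431192]), 'tool_rot': array([ 1.11664608e-01,  9.93745355e-01, -1.04111642e-03, -3.16338445e-04]), 'force': array([ 0.19580258,  1.38155133, -0.46496966]), 'ft_torque': array([ 0.00272741, -0.00938344,  0.05735163]), 'gripper_force': 0.0, 'finger_gap': 1.0038718339433088} 0.014
scene {'fov_y': 57.783753790752456, 'cx': 280.5207681676253, 'cy': 222.03479673422763, 'extrinsics': array([[ 0.83805762,  0.28227704, -0.46688231,  0.16600311],
       [-0.54515046,  0.39923884, -0.7371698 , -0.44222473],
       [-0.02168856,  0.87231188,  0.48846862,  0.51519044],
       [ 0.        ,  0.        ,  0.        ,  1.        ]])} 0.9959056122448979
top {'fov_y': 53.16702615701314, 'cx': 277.7547367796748, 'cy': 204.60866094422047, 'extrinsics': array([[ 0.00796773,  0.99046085, -0.13756384,  0.44492365],
       [-0.99995217,  0.00867228,  0.00452302,  0.22376099],
       [ 0.00567286,  0.13752122,  0.99048258,  1.21306659],
       [ 0.        ,  0.        ,  0.        ,  1.        ]])} 0.9962414965986395
```

View pics/scene0.png

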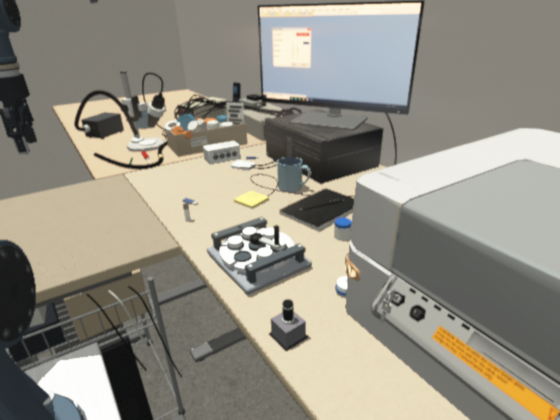

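View pics/top0.png

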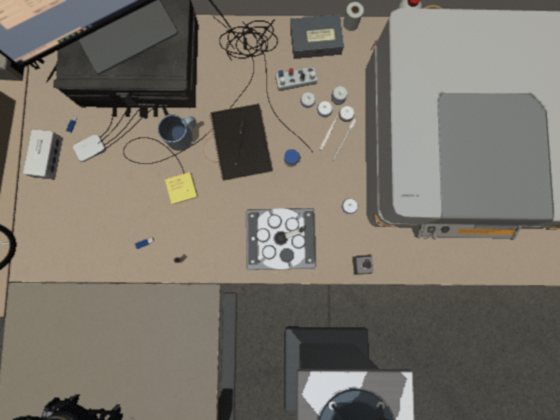

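The scene view has the carousel at about (258,250), the park block and pin at (288,325), the guard/station bars on the near-right and far-left sides. In the top view the carousel is at (281,238), the park at (363,264), the cup at (350,206) and the vial at (180,260). I'll enlarge both.

```bash
cat > h.py <<'E'
import numpy as np,cv2
def load(n): return dict(np.load(f"pics/{n}.npz"))
def cam(s):
    f=210/np.tan(np.radians(float(s["fov_y"]))/2); return f,float(s["cx"]),float(s["cy"]),s["extrinsics"]
def ray(s,u,v):
    f,cx,cy,E=cam(s); d=E[:3,:3]@np.array([(u-cx)/f,-(v-cy)/f,-1.0]); return E[:3,3],d
def onz(s,u,v,z):
    o,d=ray(s,u,v); return o+d*(z-o[2])/d[2]
def two(a,b):   # a=(snap,u,v)
    o1,d1=ray(*a);o2,d2=ray(*b)
    t=np.linalg.lstsq(np.c_[d1,-d2],o2-o1,rcond=None)[0]
    p,q=o1+d1*t[0],o2+d2*t[1]; return (p+q)/2,np.linalg.norm(p-q)
def proj(s,p):
    f,cx,cy,E=cam(s); c=E[:3,:3].T@(np.asarray(p)-E[:3,3]); return cx+f*c[0]/-c[2],cy-f*c[1]/-c[2]
def crop(s,u0,v0,w,h,k): return cv2.resize(s["image"][v0:v0+h,u0:u0+w,::-1],None,fx=k,fy=k,interpolation=cv2.INTER_CUBIC)
E
python3 - <<'E'
from h import *
a,b=load("scene0"),load("top0")
cv2.imwrite("pics/c1.png",crop(a,200,210,130,95,6))
cv2.imwrite("pics/c2.png",crop(b,240,200,80,75,8))
for s,u,v in((a,258,250),(b,281,238),(b,363,264),(b,350,206),(b,292,157),(b,180,260)):
    z=s["z_map"][v,u]; o,d=ray(s,u,v); print(o+d*z)
E
```

```text
[0.49616837 0.17398577 0.05618015]
[0.51195179 0.20900804 0.0718923 ]
[ 0.44380167 -0.01305635  0.06928991]
[0.6079193  0.01144923 0.02355377]
[0.74410228 0.17894091 0.04756262]
[0.4507681  0.4906529  0.02697479]
```

View pics/c1.png

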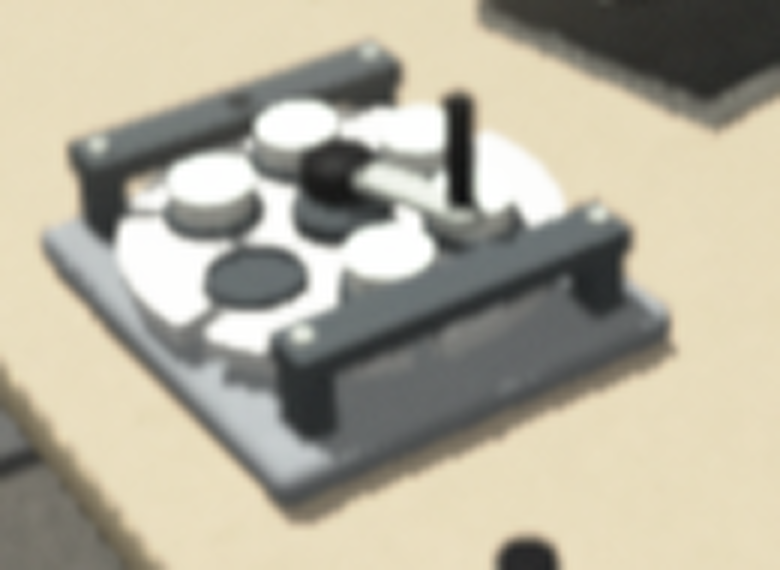

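View pics/c2.png

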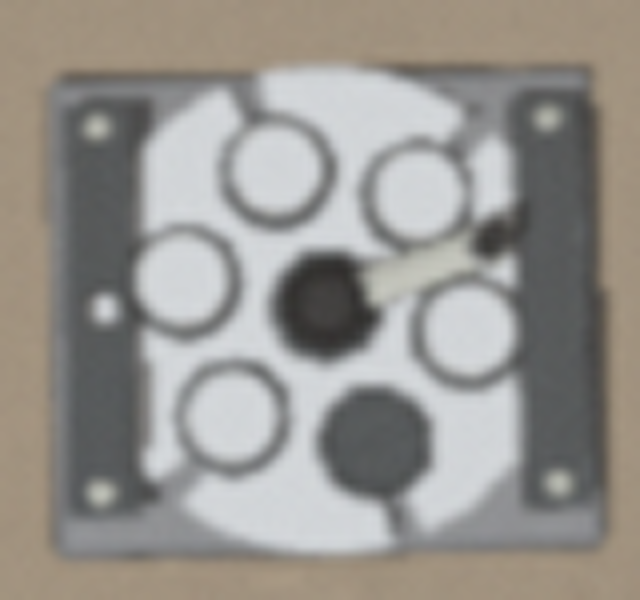

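The crops show the station bar on the world +y side: its hole is at about (253.1,238.6) in the top view. The empty dark pocket is at about (287,255) in the top view, toward the robot. The crank post is at about (302,229). Next I'll take sub-pixel measurements.

```bash
cat >> h.py <<'E'
def snap(n,k=4):
    from station import manip
    S=[manip.snapshot(n) for _ in range(k)]
    s=S[0]; s["image"]=np.mean([x["image"].astype(float) for x in S],0).round().astype(np.uint8)
    return s
def blobs(s,box,mask_fn,amin,amax):
    """centroids (u,v), area, of connected blobs in 8x upscaled crop"""
    u0,v0,w,h=box;k=8
    im=cv2.resize(s["image"][v0:v0+h,u0:u0+w].astype(np.float32),None,fx=k,fy=k,interpolation=cv2.INTER_CUBIC)
    m=mask_fn(im).astype(np.uint8)
    n,l,st,c=cv2.connectedComponentsWithStats(m)
    return [(u0+(c[i][0]+.5)/k-.5,v0+(c[i][1]+.5)/k-.5,st[i][4]/k/k,st[i][2]/k,st[i][3]/k) for i in range(1,n) if amin<st[i][4]/k/k<amax]
E
python3 - <<'E'
from h import *
t,s=snap("top"),snap("scene")
np.savez("pics/top1.npz",**t);np.savez("pics/scene1.npz",**s)
P=lambda L:[print("  ",np.round(x,2)) for x in L]
g=lambda im:im.mean(2)
print("top bright");P(blobs(t,(240,200,80,75),lambda i:g(i)>165,1,60))
print("top dark");P(blobs(t,(240,200,80,75),lambda i:g(i)<75,1,300))
print("top vdark");P(blobs(t,(240,200,80,75),lambda i:g(i)<50,1,300))
print("sc bright");P(blobs(s,(200,210,130,95),lambda i:g(i)>215,1,200))
print("sc vdark");P(blobs(s,(200,210,130,95),lambda i:g(i)<40,1,300))
print("park top");P(blobs(t,(345,245,40,40),lambda i:g(i)<40,1,400));P(blobs(t,(345,245,40,40),lambda i:g(i)<100,1,500))
print("park sc");P(blobs(s,(262,290,55,60),lambda i:g(i)<35,1,400));P(blobs(s,(262,290,55,60),lambda i:g(i)<110,1,1500))
a=crop(t,345,245,40,40,10);b=crop(s,262,290,55,60,7)
H=np.zeros((420,790,3),np.uint8);H[:400,:400]=a;H[:420,402:787]=b
cv2.imwrite("pics/c3.png",H)
E
```

```text
top bright
   [307.92 214.35   1.19   1.38   1.12]
   [251.65 215.48   1.72   1.62   1.38]
   [300.8  221.55  42.84   5.5   10.5 ]
   [302.25 233.51   8.03   3.75   3.25]
   [252.69 238.14   5.56   2.38   2.75]
   [309.35 259.89   2.2    1.62   1.75]
   [252.13 261.22   2.98   2.     1.88]
top dark
   [312.56 214.55   3.06   1.25   4.12]
   [302.57 228.68  16.03   6.25   6.12]
   [280.19 237.76 100.66  11.62  11.88]
   [313.64 241.57   6.66   1.12   9.88]
top vdark
   [280.86 233.29   4.17   4.75   1.75]
sc bright
   [258.98 230.49 179.    30.75   9.25]
   [285.73 238.95 164.67  15.25  16.88]
   [206.65 237.3   33.09   7.38  12.  ]
   [204.62 232.19   2.72   2.12   2.  ]
   [201.99 233.51   3.48   2.12   3.  ]
   [267.78 240.58  42.97  12.75   6.75]
   [210.37 243.16   3.44   2.     5.  ]
   [201.47 247.41  14.09   4.5    4.75]
   [226.85 254.23 186.97  17.5   17.5 ]
   [315.68 249.8    2.08   1.88   1.62]
   [205.1  261.23 142.56  14.38  24.62]
   [312.84 251.91   4.28   3.12   2.38]
   [205.53 254.1    1.11   0.88   1.88]
   [215.05 265.73   2.48   1.75   2.62]
   [249.82 265.12   
[... 785 characters left out ...]
99.76 303.43   3.25   3.25   2.5 ]
   [306.3  304.02   1.27   1.38   1.12]
sc vdark
   [276.12 235.38  34.84   2.75  16.25]
   [254.61 241.16  32.22   9.38   5.62]
   [296.99 256.99   5.41   2.     4.  ]
   [290.55 303.49   1.64   1.     2.38]
park top
   [358.33 263.54 129.72  19.    20.38]
   [366.69 263.66  69.55   9.62  10.  ]
   [363.7  284.21  22.62  40.     0.75]
park sc
   [290.29 304.94   1.16   1.75   1.62]
   [287.74 314.57  69.3    8.25   9.5 ]
   [303.9  337.7    2.84   4.38   3.12]
   [297.11 341.92   1.33   1.88   1.38]
   [294.46 343.63   1.3    2.25   1.62]
   [290.16 346.18   2.11   4.     2.5 ]
   [288.61 311.77 235.53  16.12  24.25]
   [288.58 335.69 625.89  39.25  29.5 ]
```

View pics/c3.png

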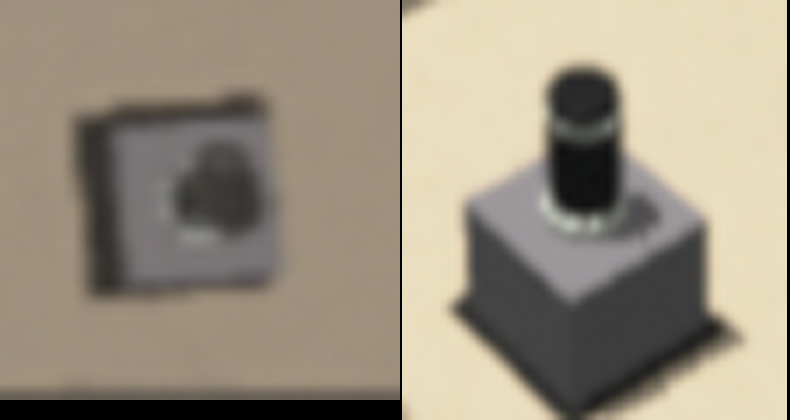

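The park crop shows the pin's grip top at about (287.7,303) and its flange at (287.7,319) in the scene view. In the top view the dark grip is at about (367,264).

```bash
cat >> h.py <<'E'
def cen(s,u,v,r=2.5,sign=1):
    """contrast-weighted centroid near (u,v)"""
    g=s["image"].astype(np.float32).mean(2)
    for _ in range(4):
        k=8;n=int(2*r*k)+1
        p=cv2.getRectSubPix(cv2.resize(g,None,fx=k,fy=k,interpolation=cv2.INTER_CUBIC),(n,n),((u+.5)*k-.5,(v+.5)*k-.5))
        w=sign*(p-np.median(np.r_[p[0],p[-1],p[:,0],p[:,-1]]));w=np.clip(w-.3*w.max(),0,None)
        yy,xx=np.mgrid[:n,:n]; u+=((w*xx).sum()/w.sum()-n//2)/k; v+=((w*yy).sum()/w.sum()-n//2)/k
    return u,v
def discs(s,box,lo=60,hi=170,thr=None):
    """filled white tops enclosed by dark rings: centroid via inner contours"""
    u0,v0,w,h=box;k=8;out=[]
    im=cv2.resize(s["image"][v0:v0+h,u0:u0+w].astype(np.float32).mean(2),None,fx=k,fy=k,interpolation=cv2.INTER_CUBIC)
    C,_=cv2.findContours((im>thr).astype(np.uint8),cv2.RETR_LIST,cv2.CHAIN_APPROX_NONE)
    for c in C:
        a=cv2.contourArea(c)/k/k
        if lo<a<hi and len(c)>20:
            (x,y),(A,B),_=cv2.fitEllipse(c)
            if min(A,B)/max(A,B)>.8: out.append((u0+(x+.5)/k-.5,v0+(y+.5)/k-.5,a,A/k,B/k))
    return out
E
python3 - <<'E'
from h import *
t,s=load("top1"),load("scene1")
T={k:cen(t,*p) for k,p in dict(s1=(251.9,215.5),s2=(252.3,261.4),s3=(308.2,214.6),s4=(309.5,260.2)).items()}
S={k:cen(s,*p) for k,p in dict(s1=(261.5,218),s2=(215.8,234),s3=(299.3,245.6),s4=(250.4,265.7)).items()}
T["hole"]=cen(t,252.8,238.3,3); S["hole"]=cen(s,239.3,226.8,3,-1)
for k in T:
    p,e=two((t,*T[k]),(s,*S[k])); print(k,np.round(T[k],2),np.round(S[k],2),"3D",np.round(p*1e3,1),"gap",round(e*1e3,1),"top@58",np.round(onz(t,*T[k],.058)*1e3,1)[:2],"sc@58",np.round(onz(s,*S[k],.058)*1e3,1)[:2])
for th in(110,125,140):
    print(th);[print("  ",np.round(d,2),np.round(onz(t,d[0],d[1],.058)[:2]*1e3,1)) for d in discs(t,(240,200,80,75),thr=th)]
# depth points
for n,c,lo,hi,box in(("pin",t,.055,.09,(350,250,30,30)),("pin",s,.055,.09,(270,290,40,50)),("post",t,.085,.125,(285,215,30,30)),("post",s,.085,.125,(260,215,30,30))):
    u0,v0,w,h=box;Q=[]
    for v in range(v0,v0+h):
        for u in range(u0,u0+w):
            o,d=ray(c,u,v);q=o+d*c["z_map"][v,u]
            if lo<q[2]<hi:Q.append([*q*1e3,u,v])
    Q=np.array(Q);print(n,len(Q),Q.mean(0).round(1),Q.min(0).round(1),Q.max(0).round(1)) if len(Q) else print(n,0)
E
```

```text
s1 [251.66 215.45] [262.05 213.19] 3D [573.9 289.   73.5] gap 2.7 top@58 [574.4 290.5] sc@58 [589.6 314.2]
s2 [252.16 261.22] [214.32 229.14] 3D [447.2 286.9  71.7] gap 3.6 top@58 [448.9 287. ] sc@58 [454.2 310.3]
s3 [307.96 214.3 ] [299.47 244.81] 3D [579.  134.6  59.8] gap 0.6 top@58 [579.  134.6] sc@58 [581.  136.8]
s4 [309.36 259.92] [248.49 261.71] 3D [452.1 132.4  67.1] gap 3.2 top@58 [453.7 131. ] sc@58 [456.4 144.6]
hole [252.69 238.15] [238.44 231.34] 3D [509.9 288.5  43.8] gap 5.7 top@58 [511.7 286.6] sc@58 [497.  267.5]
110
   [286.52 255.   138.78  13.13  13.53] [466.5 193.4]
   [280.19 237.79 129.21  12.54  13.33] [513.3 211.1]
125
   [280.19 237.8  139.12  13.05  13.77] [513.3 211.1]
140
   [280.2  237.79 149.1   13.6   14.17] [513.3 211. ]
pin 50 [442.3 -20.7  75.7 366.4 264.6] [433.2 -29.8  55.3 362.  261. ] [451.9 -13.1  81.6 370.  268. ]
pin 167 [437.1 -29.1  70.9 287.3 307.8] [430.  -35.9  55.4 282.  300. ] [447.7 -15.9  80.  293.  316. ]
post 21 [533.7 157.5 109.6 300.8 229. ] [528.8 151.9  86.3 299.  227. ] [538.8 162.5 116.6 303.  231. ]
post 63 [529.9 151.4 101.1 276.  232.1] [525.6 146.7  86.3 274.  226. ] [536.2 157.8 113.8 278.  238. ]
```

Request:
drive_tool:
  plan:
    - [0,0,0,0,0,-6.4,1]
    - [0,0,0,0,0,-6.4,1]
    - [-0.025,-0.028,0,0,0,0,1]
    - [-0.025,-0.028,0,0,0,0,1]
    - [-0.025,-0.028,0,0,0,0,1]
    - [-0.025,-0.028,0,0,0,0,1]
    - [-0.025,-0.028,0,0,0,0,1]
    - [-0.025,-0.028,0,0,0,0,1]
    - [-0.025,-0.028,0,0,0,0,1]
    - [-0.025,-0.028,0,0,0,0,1]

```text
t: 1.5
tcp_pos: [0.3396, 0.3842, 0.2456]
tool_rot: [0.0, 1.0, 0.0, 0.0]
force: [0.2, -0.5, 0.0]
finger_gap: 1.0
gripper_force: 0.0
```

Request:
drive_tool:
  plan:
    - [-0.025,-0.028,0,0,0,0,0.2]
    - [-0.025,-0.028,0,0,0,0,0.2]
    - [-0.025,-0.028,0,0,0,0,0.2]
    - [-0.025,-0.028,0,0,0,0,0.2]
    - [-0.025,-0.028,0,0,0,0,0.2]
    - [-0.025,-0.028,0,0,0,0,0.2]
    - [-0.025,-0.028,0,0,0,0,0.2]
    - [-0.02,-0.028,0,0,0,0,0.2]
    - [0,0,0,0,0,0,0.2]
    - [0,0,0,0,0,0,0.2]

```text
t: 2.5
tcp_pos: [0.5336, 0.1607, 0.2452]
tool_rot: [0.001, 1.0, 0.0, -0.0]
force: [-0.6, 0.2, 0.7]
finger_gap: 0.603
gripper_force: 0.0
```

Request:
drive_tool:
  plan:
    - [0,-0.004,0.03,0,0,0,0.2]
    - [0,0,0.03,0,0,0,0.2]
    - [0,0,0.03,0,0,0,0.2]
    - [0,0,0.03,0,0,0,0.2]
    - [0,0,0.027,0,0,0,0.2]
    - [0,0,0,0,0,0,0.2]
  newtons: 25

```text
t: 3.1
tcp_pos: [0.5298, 0.1582, 0.0953]
tool_rot: [-0.001, 1.0, -0.0, -0.004]
force: [-0.7, 0.4, 0.6]
finger_gap: 0.605
gripper_force: 0.0
```

```bash
python3 - <<'E'
from h import *
t,s=snap("top",2),snap("scene",2)
H=np.zeros((480,790,3),np.uint8);H[:480,:384]=crop(s,220,160,96,120,4);H[:480,390:790]=crop(t,260,190,80,96,5)
cv2.imwrite("pics/c4.png",H)
E
```

```text
(no output)
```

View pics/c4.png

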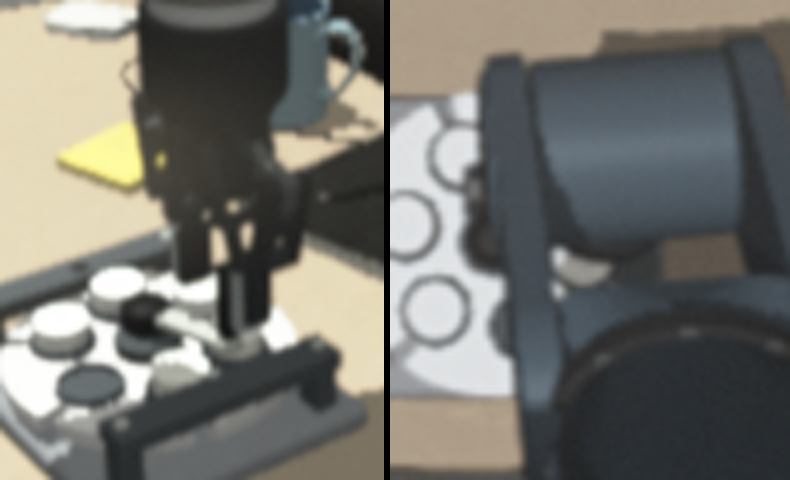

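The scene crop shows the fingers straddling the post at about crop (235,290). The top view is blocked by the arm. I'll settle, then close.

Request:
drive_tool:
  plan:
    - [-0.001,0,0,0,0,0,0.2]
    - [0,0,0,0,0,0,0.2]
    - [0,0,0,0,0,0,-0.3]
    - [0,0,0,0,0,0,-0.6]
    - [0,0,0,0,0,0,-0.8]
    - [0,0,0,0,0,0,-1]
    - [0,0,0,0,0,0,-1]
    - [0,0,0,0,0,0,-1]
  newtons: 25

```text
t: 4.1
tcp_pos: [0.5357, 0.1554, 0.0988]
tool_rot: [-0.0, 1.0, -0.001, 0.001]
force: [1.6, -6.3, 2.0]
finger_gap: 0.131
gripper_force: 26.3
```

```bash
python3 - <<'E'
import numpy as np
d=np.r_[.015,.03,[.042]*46,.03,.015]; d*=2.022/d.sum(); f=-1.215-np.r_[0,np.cumsum(d)]
p=np.round(np.c_[-58*np.cos(f),58*np.sin(f)],1); q=np.diff(p,axis=0)
for i in range(0,50,10): print(np.round(f[i+10],3),(p[i+10]-p[0]).round(1),[[round(a/1e3,4),round(b/1e3,4)] for a,b in q[i:i+10]])
E
```

```text
-1.596 [21.7 -3.6] [[np.float64(0.0008), np.float64(-0.0003)], [np.float64(0.0017), np.float64(-0.0005)], [np.float64(0.0023), np.float64(-0.0007)], [np.float64(0.0024), np.float64(-0.0006)], [np.float64(0.0023), np.float64(-0.0005)], [np.float64(0.0024), np.float64(-0.0004)], [np.float64(0.0025), np.float64(-0.0003)], [np.float64(0.0024), np.float64(-0.0002)], [np.float64(0.0024), np.float64(-0.0001)], [np.float64(0.0025), np.float64(0.0)]]
-2.016 [45.2  2.1] [[np.float64(0.0024), np.float64(0.0001)], [np.float64(0.0024), np.float64(0.0002)], [np.float64(0.0024), np.float64(0.0004)], [np.float64(0.0024), np.float64(0.0004)], [np.float64(0.0024), np.float64(0.0005)], [np.float64(0.0024), np.float64(0.0006)], [np.float64(0.0023), np.float64(0.0007)], [np.float64(0.0023), np.float64(0.0008)], [np.float64(0.0023), np.float64(0.001)], [np.float64(0.0022), np.float64(0.001)]]
-2.436 [64.4 16.8] [[np.float64(0.0022), np.float64(0.001)], [np.float64(0.0021), np.float64(0.0012)], [np.float64(0.0021), np.float64(0.0013)], [np.float64(0.002), np.float64(0.0014)], [np.float64(0.0019), np.float6
[... 400 characters left out ...]
.0021)], [np.float64(0.0012), np.float64(0.0021)], [np.float64(0.0011), np.float64(0.0022)], [np.float64(0.0011), np.float64(0.0022)], [np.float64(0.0009), np.float64(0.0022)], [np.float64(0.0008), np.float64(0.0023)], [np.float64(0.0008), np.float64(0.0024)]]
-3.237 [77.9 59.9] [[np.float64(0.0006), np.float64(0.0023)], [np.float64(0.0005), np.float64(0.0024)], [np.float64(0.0005), np.float64(0.0024)], [np.float64(0.0003), np.float64(0.0024)], [np.float64(0.0002), np.float64(0.0024)], [np.float64(0.0002), np.float64(0.0025)], [np.float64(0.0), np.float64(0.0024)], [np.float64(-0.0001), np.float64(0.0024)], [np.float64(-0.0001), np.float64(0.0018)], [np.float64(-0.0001), np.float64(0.0008)]]
```

Request:
drive_tool:
  plan:
    - [0.0008,-0.0003,0,0,0,0,-1]
    - [0.0017,-0.0005,0,0,0,0,-1]
    - [0.0023,-0.0007,0,0,0,0,-1]
    - [0.0024,-0.0006,0,0,0,0,-1]
    - [0.0023,-0.0005,0,0,0,0,-1]
    - [0.0024,-0.0004,0,0,0,0,-1]
    - [0.0025,-0.0003,0,0,0,0,-1]
    - [0.0024,-0.0002,0,0,0,0,-1]
    - [0.0024,-0.0001,0,0,0,0,-1]
    - [0.0025,0,0,0,0,0,-1]

```text
t: 5.1
tcp_pos: [0.5178, 0.1517, 0.0989]
tool_rot: [0.0, 1.0, -0.001, 0.005]
force: [7.3, -9.2, -4.0]
finger_gap: 0.126
gripper_force: 25.8
```

Request:
drive_tool:
  plan:
    - [0.0024,-0.0002,0,0,0,0,-1]
    - [0.0024,0,0,0,0,0,-1]
    - [0.0024,0.0002,0,0,0,0,-1]
    - [0.0024,0.0003,0,0,0,0,-1]
    - [0.0024,0.0004,0,0,0,0,-1]
    - [0.0024,0.0006,0,0,0,0,-1]
    - [0.0023,0.0007,0,0,0,0,-1]
    - [0.0023,0.0008,0,0,0,0,-1]
    - [0.0023,0.001,0,0,0,0,-1]
    - [0.0022,0.001,0,0,0,0,-1]

```text
t: 6.1
tcp_pos: [0.491, 0.1549, 0.0988]
tool_rot: [-0.001, 1.0, -0.003, 0.001]
force: [1.4, -15.5, 2.9]
finger_gap: 0.13
gripper_force: 26.6
```

Request:
drive_tool:
  plan:
    - [0.0023,0.0005,0,0,0,0,-1]
    - [0.0022,0.0008,0,0,0,0,-1]
    - [0.0022,0.001,0,0,0,0,-1]
    - [0.0021,0.0012,0,0,0,0,-1]
    - [0.002,0.0013,0,0,0,0,-1]
    - [0.0019,0.0015,0,0,0,0,-1]
    - [0.0019,0.0016,0,0,0,0,-1]
    - [0.0018,0.0017,0,0,0,0,-1]
    - [0.0017,0.0018,0,0,0,0,-1]
    - [0.0017,0.0018,0,0,0,0,-1]

```text
t: 7.1
tcp_pos: [0.4672, 0.1683, 0.0987]
tool_rot: [-0.001, 1.0, -0.003, -0.003]
force: [-4.5, -15.7, 10.0]
finger_gap: 0.128
gripper_force: 27.3
```

Request:
drive_tool:
  plan:
    - [0.0018,0.0015,0,0,0,0,-1]
    - [0.0017,0.0016,0,0,0,0,-1]
    - [0.0015,0.0018,0,0,0,0,-1]
    - [0.0014,0.002,0,0,0,0,-1]
    - [0.0013,0.002,0,0,0,0,-1]
    - [0.0012,0.0021,0,0,0,0,-1]
    - [0.0011,0.0022,0,0,0,0,-1]
    - [0.0009,0.0022,0,0,0,0,-1]
    - [0.0008,0.0023,0,0,0,0,-1]
    - [0.0008,0.0023,0,0,0,0,-1]

```text
t: 8.1
tcp_pos: [0.4517, 0.1889, 0.0985]
tool_rot: [-0.0, 1.0, -0.002, -0.006]
force: [-7.7, -11.3, 12.2]
finger_gap: 0.128
gripper_force: 27.4
```

Request:
drive_tool:
  plan:
    - [0.0008,0.0023,0,0,0,0,-1]
    - [0.0007,0.0024,0,0,0,0,-1]
    - [0.0006,0.0024,0,0,0,0,-1]
    - [0.0005,0.0024,0,0,0,0,-1]
    - [0.0004,0.0024,0,0,0,0,-1]
    - [0.0002,0.0024,0,0,0,0,-1]
    - [0.0001,0.0022,0,0,0,0,-1]
    - [0,0.0018,0,0,0,0,-1]
    - [0,0.001,0,0,0,0,-1]
    - [0,0,0,0,0,0,-1]

```text
t: 9.1
tcp_pos: [0.4476, 0.209, 0.0981]
tool_rot: [0.0, 1.0, -0.002, -0.007]
force: [-8.2, -6.2, 9.0]
finger_gap: 0.127
gripper_force: 27.3
```

```bash
python3 - <<'E'
from h import *
from station import manip
t,s=snap("top",2),snap("scene",2)
np.savez("pics/top2.npz",**t);np.savez("pics/scene2.npz",**s)
q=manip.sense();print(q["tcp_pos"],q["force"],q["t"])
H=np.zeros((500,800,3),np.uint8);H[:456,:420]=crop(s,195,180,140,152,3)
H[:450,425:800]=crop(t,245,195,75,90,5);cv2.imwrite("pics/c5.png",H)
E
```

```text
[0.44755534 0.2089663  0.0981123 ] [-8.82900957 -5.58273983  9.34342717] 9.3
```

View pics/c5.png

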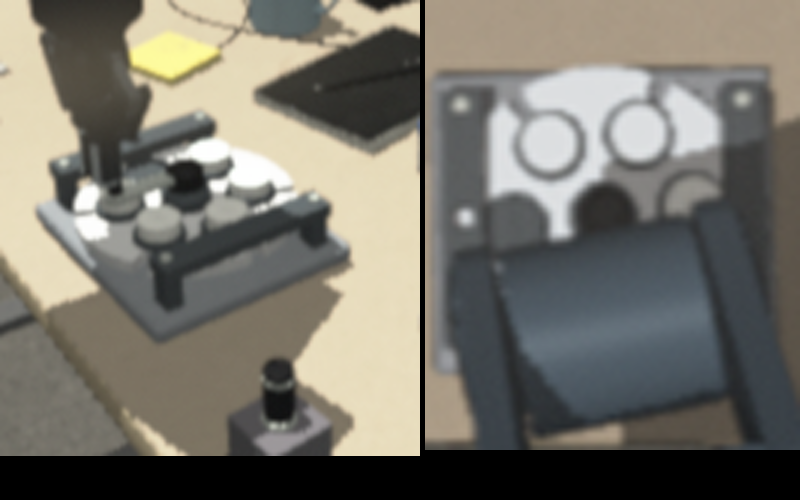

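The top view shows the empty pocket at about (263,239), almost beside the hole at (253,238.4), with full discs at (269.8,224) and (287.6,221.6). I'll compute the disc angle from the two discs.

```bash
cat >> h.py <<'E'
def circ(s,u,v,r0=5.6,z=.058):
    """sub-pixel circle: darkest ring radius along rays from a seed, fitted, -> pixel centre"""
    g=s["image"].astype(np.float32).mean(2)
    for _ in range(3):
        a=np.radians(np.arange(0,360,6));r=np.arange(4,9,.1)
        X=(u+np.outer(np.cos(a),r)).astype(np.float32);Y=(v+np.outer(np.sin(a),r)).astype(np.float32)
        p=cv2.remap(g,X,Y,cv2.INTER_CUBIC); k=p.argmin(1); ok=(p[:,:10].max(1)-p.min(1)>25)&(k>3)&(k<len(r)-4)
        pts=np.c_[X[np.arange(60),k],Y[np.arange(60),k]][ok]
        (u,v),ax,_=cv2.fitEllipse(pts)
    return u,v,ax,ok.sum()
E
python3 - <<'E'
from h import *
C=np.array([.514,.2108])
a,b=load("top1"),load("top2")
for n,s,L in(("before",a,[(274.3,221),(291.8,224),(298.2,241),(269,252),(262.7,234.5)]),("now",b,[(269.8,224),(287.6,221.6)])):
    for p in L:
        u,v,ax,k=circ(s,*p); w=onz(s,u,v,.049)[:2]-C; th=np.arctan2(w[1],w[0])
        print(n,np.round((u,v),2),np.round(ax,1),k,"r",round(np.hypot(*w)*1e3,1),"pocket angle mod60",round(np.degrees(th)%60,2))
u,v=286.52,255.0; w=onz(a,u,v,.046)[:2]-C;print("empty before",np.degrees(np.arctan2(w[1],w[0]))%360,np.hypot(*w))
E
```

```text
before [274.11 220.75] [12.8 13.2] 60 r 50.2 pocket angle mod60 20.31
before [291.78 223.85] [12.5 13.2] 56 r 50.2 pocket angle mod60 20.7
before [298.65 240.85] [13.  14.4] 56 r 51.6 pocket angle mod60 20.89
before [268.6  251.69] [12.9 13.2] 60 r 50.1 pocket angle mod60 20.53
before [261.94 234.6 ] [12.9 14.3] 56 r 51.5 pocket angle mod60 20.75
now [269.41 223.31] [12.8 13.2] 59 r 50.2 pocket angle mod60 37.4
now [287.34 221.41] [12.8 13.6] 60 r 49.5 pocket angle mod60 36.92
empty before 200.51857143712738 0.05048885530258045
```

Request:
drive_tool:
  plan:
    - [0.0005,0.0008,0,0,0,0,-1]
    - [0.0005,0.0014,0,0,0,0,-1]
    - [0,0.0015,0,0,0,0,-1]
    - [0,0.0012,0,0,0,0,-1]
    - [0,0.0006,0,0,0,0,-1]
    - [0,0,0,0,0,0,-1]

```text
t: 9.9
tcp_pos: [0.4473, 0.2144, 0.0981]
tool_rot: [0.0, 1.0, -0.002, -0.006]
force: [-7.7, -7.2, 8.1]
finger_gap: 0.131
gripper_force: 27.1
```

```bash
cat > ang.py <<'E'
from h import *
from station import manip
import sys
C=np.array([.514,.2108]); b=snap("top",4); np.savez(f"pics/{sys.argv[1]}.npz",**b)
q=manip.sense();print(q["tcp_pos"],q["force"],q["t"])
for th in (31.7,91.7,151.7,211.7,271.7,-28.3):
    p=np.r_[C+.05*np.array([np.cos(np.radians(th)),np.sin(np.radians(th))]),.049]
    try:
        u,v,ax,k=circ(b,*proj(b,p)); w=onz(b,u,v,.049)[:2]-C
        print(th,k,np.round(ax,1),"r",round(np.hypot(*w)*1e3,1),"err deg",round(np.degrees(np.arctan2(w[1],w[0]))%60-31.7,2))
    except Exception as e: print(th,"none")
E
python3 ang.py top3
```

```text
[0.44728475 0.21440069 0.09806212] [-7.8496761  -6.35167207  8.21635585] 10.1
31.7 60 [12.8 13.1] r 50.3 err deg 0.43
91.7 none
151.7 none
211.7 none
271.7 none
-28.3 60 [12.9 13.6] r 49.7 err deg -0.05
```

Request:
drive_tool:
  plan:
    - [0,-0.0015,0,0,0,0,-1]
    - [0,-0.002,0,0,0,0,-1]
    - [0,-0.002,0,0,0,0,-1]
    - [0,-0.0015,0,0,0,0,-1]
    - [0,0,0,0,0,0,-1]
    - [0,0,0,0,0,0,-0.4]
    - [0,0,0,0,0,0,-0.1]
    - [0,0,0,0,0,0,0.2]
    - [0,0,0,0,0,0,0.2]
    - [0,0,-0.01,0,0,0,0.2]

```text
t: 11.1
tcp_pos: [0.4522, 0.2092, 0.1077]
tool_rot: [0.0, 1.0, -0.0, -0.001]
force: [0.3, 0.3, 0.2]
finger_gap: 0.602
gripper_force: 0.0
```

Request:
drive_tool:
  plan:
    - [0,0,-0.03,0,0,0,0.2]
    - [0,0,-0.04,0,0,0,0.2]
    - [0,-0.03,-0.03,0,0,0,0.2]
    - [0,-0.04,0,0,0,0,0.2]
    - [0,-0.045,0,0,0,0,0.2]
    - [0,-0.045,0,0,0,0,0.2]
    - [0,-0.04,0,0,0,0,0.2]
    - [0,-0.02,0,0,0,0,0.2]
    - [0,0,0,0,0,0,0.2]
    - [0,0,0,0,0,0,0.2]

```text
t: 12.1
tcp_pos: [0.4526, -0.0106, 0.2088]
tool_rot: [0.001, 1.0, 0.0, 0.0]
force: [-0.2, -0.1, -0.5]
finger_gap: 0.6
gripper_force: 0.0
```

```bash
python3 ang.py top4; python3 - <<'E'
from h import *
t=load("top4");s=snap("scene",2);np.savez("pics/scene4.npz",**s)
H=np.zeros((500,800,3),np.uint8);H[:456,:420]=crop(s,195,180,140,152,3)
H[:450,425:800]=crop(t,245,195,75,90,5);cv2.imwrite("pics/c6.png",H)
E
```

```text
[ 0.45244024 -0.00936156  0.20840991] [-0.12202127  0.0186125  -0.40102234] 12.3
31.7 60 [12.8 13.1] r 50.3 err deg 0.42
91.7 none
151.7 58 [13.  13.2] r 50.1 err deg 0.47
211.7 59 [13.  13.5] r 50.2 err deg 0.24
271.7 54 [12.8 14.6] r 51.8 err deg 0.32
-28.3 60 [12.7 13.2] r 50.2 err deg 0.33
```

View pics/c6.png

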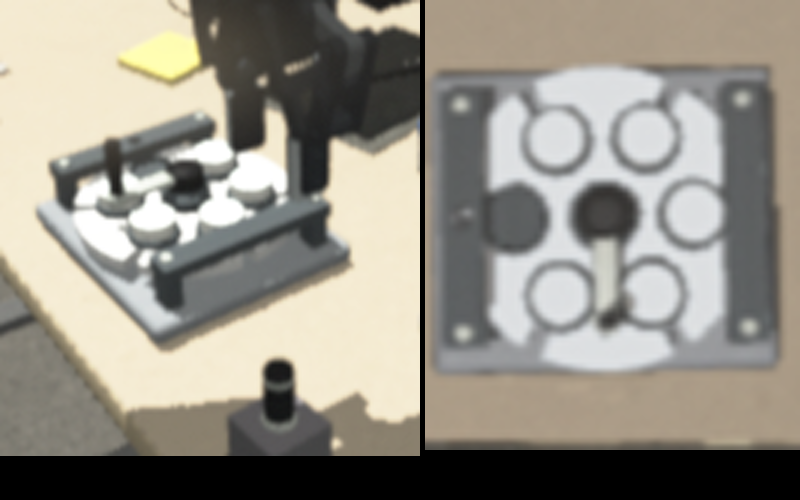

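The disc is about 0.4° (0.5 mm at the notch) from the station, within the 1.5 mm limit. The crank is relaxed, with its post at about (281,259) in the top view. Next is the pin position.

```bash
python3 - <<'E'
from h import *
t,s=load("top1"),load("scene1")
R=lambda p:np.round(p*1e3,1)
print("block top:",R(onz(t,363.7,264.3,.039)),"scene",R(onz(s,288.0,320.3,.039)), "two",two((t,363.7,264.3),(s,288.0,320.3)))
print("pin top scene",R(onz(s,287.3,302.8,.079)),"flange",R(onz(s,287.5,319.2,.043)))
print("pin top topview",R(onz(t,367.3,264,.079)))
for n,c,box in(("top",t,(345,245,40,40)),("sc",s,(262,290,55,60))):
    u0,v0,w,h=box;Q=[]
    for v in range(v0,v0+h):
        for u in range(u0,u0+w):
            o,d=ray(c,u,v);Q.append((o+d*c["z_map"][v,u])*1e3)
    Q=np.array(Q)
    for lo,hi in((36,42),(76,84)):
        q=Q[(Q[:,2]>lo)&(Q[:,2]<hi)]; print(n,lo,len(q),q.mean(0).round(1),((q.min(0)+q.max(0))/2).round(1),np.ptp(q,axis=0).round(1))
E
```

```text
block top: [443.  -21.3  39. ] scene [439.7 -26.6  39. ] two (array([ 0.44278809, -0.02221931,  0.0339327 ]), np.float64(0.000380324887471683))
pin top scene [439.  -26.3  79. ] flange [438.2 -27.3  43. ]
pin top topview [443.9 -22.6  79. ]
top 36 167 [442.4 -20.3  38.7] [441.1 -22.2  39. ] [44.3 45.5  5.9]
top 76 35 [441.8 -22.2  78.8] [441.3 -21.7  79. ] [15.9 16.2  5.2]
sc 36 352 [436.6 -30.1  38.3] [439.4 -25.9  39. ] [46.5 47.2  5.9]
sc 76 70 [438.8 -26.6  78.1] [439.  -25.5  78. ] [17.4 19.2  4. ]
```

Request:
drive_tool:
  plan:
    - [0.0115,-0.0135,0,0,0,0,0.2]
    - [0,0,0.03,0,0,0,0.2]
    - [0,0,0.035,0,0,0,0.2]
    - [0,0,0.035,0,0,0,0.2]
    - [0,0,0.03,0,0,0,0.2]
    - [0,0,0.015,0,0,0,0.2]
    - [0,0,0.003,0,0,0,0.2]
    - [0,0,0,0,0,0,0.2]
    - [0,0,0,0,0,0,-0.2]
    - [0,0,0,0,0,0,-0.3]
  newtons: 20

```text
t: 13.4
tcp_pos: [0.4418, -0.0241, 0.0613]
tool_rot: [0.0, 1.0, -0.0, 0.001]
force: [0.6, 0.4, -1.1]
finger_gap: 0.351
gripper_force: 0.0
```

Request:
drive_tool:
  plan:
    - [0,0,0,0,0,0,-0.5]
    - [0,0,0,0,0,0,-0.6]
    - [0,0,0,0,0,0,-0.7]
    - [0,0,0,0,0,0,-0.7]
  newtons: 20

```text
t: 13.8
tcp_pos: [0.4417, -0.0241, 0.0612]
tool_rot: [0.0, 1.0, -0.0, 0.001]
force: [0.4, 0.5, 5.2]
finger_gap: 0.213
gripper_force: 19.6
```

Request:
drive_tool:
  plan:
    - [0,0,0,0,0,0,0.2]
    - [0,0,0,0,0,0,0.2]
    - [0,0,0,0,0,0,0.2]
    - [0,0,0,0,0,5,0.2]
    - [0,0,0,0,0,8,0.2]
    - [0,0,0,0,0,8,0.2]
    - [0,0,0,0,0,8,0.2]
    - [0,0,0,0,0,8,0.2]
    - [0,0,0,0,0,8,0.2]
    - [0,0,0,0,0,8,0.2]

```text
t: 14.8
tcp_pos: [0.441, -0.024, 0.0602]
tool_rot: [0.449, 0.894, -0.0, -0.0]
force: [0.4, -0.6, 0.1]
finger_gap: 0.605
gripper_force: 0.0
```

Request:
drive_tool:
  plan:
    - [0,0,0,0,0,8,0.2]
    - [0,0,0,0,0,8,0.2]
    - [0,0,0,0,0,8,0.2]
    - [0,0,0,0,0,8,0.2]
    - [0,0,0,0,0,5,0.2]
    - [0,0,0,0,0,0,0.2]
    - [0,0,0,0,0,0,0.2]
    - [0,0,0,0,0,0,-0.2]
    - [0,0,0,0,0,0,-0.4]

```text
t: 15.7
tcp_pos: [0.4411, -0.024, 0.0603]
tool_rot: [0.707, 0.707, -0.0, -0.0]
force: [0.1, 0.9, -0.4]
finger_gap: 0.304
gripper_force: 0.0
```

Request:
drive_tool:
  plan:
    - [0,0,0,0,0,0,-0.5]
    - [0,0,0,0,0,0,-0.6]
    - [0,0,0,0,0,0,-0.7]
    - [0,0,0,0,0,0,-0.8]
    - [0,0,0,0,0,0,-1]
    - [0,0,0,0,0,0,-1]
  newtons: 30

```text
t: 16.3
tcp_pos: [0.4412, -0.0241, 0.0604]
tool_rot: [0.707, 0.707, 0.0, 0.0]
force: [-0.7, -0.5, 3.2]
finger_gap: 0.209
gripper_force: 29.2
```

Request:
drive_tool:
  plan:
    - [0,0,-0.01,0,0,0,-1]
    - [0,0,-0.03,0,0,0,-1]
    - [0,0,-0.04,0,0,0,-1]
    - [0,0,-0.038,0,0,0,-1]
    - [0.02,0.005,0,0,0,0,-1]
    - [0.03,0.007,0,0,0,0,-1]
    - [0.035,0.008,0,0,0,0,-1]
    - [0.035,0.008,0,0,0,0,-1]
    - [0.035,0.008,0,0,0,0,-1]
    - [0.035,0.008,0,0,0,0,-1]

```text
t: 17.3
tcp_pos: [0.4848, 0.1674, 0.1787]
tool_rot: [0.707, 0.707, -0.0, -0.0]
force: [1.3, -0.1, -0.8]
finger_gap: 0.214
gripper_force: 30.0
```

Request:
drive_tool:
  plan:
    - [0.035,0.008,0,0,0,0,-1]
    - [0.035,0.008,0,0,0,0,-1]
    - [0.03,0.007,0,0,0,0,-1]
    - [0.0215,0.0037,0,0,0,0,-1]
    - [0,0,0.02,0,0,0,-1]
    - [0,0,0.02,0,0,0,-1]
    - [0,0,0.01,0,0,0,-1]
    - [0,0,0,0,0,0,-1]
    - [0,0,0,0,0,0,-1]

```text
t: 18.2
tcp_pos: [0.5121, 0.2873, 0.1287]
tool_rot: [0.707, 0.707, 0.0, 0.0]
force: [0.1, 0.1, -1.0]
finger_gap: 0.212
gripper_force: 30.0
```

```bash
python3 - <<'E'
from h import *
from station import manip
t,s=snap("top",3),snap("scene",6)
np.savez("pics/top5.npz",**t);np.savez("pics/scene5.npz",**s)
q=manip.sense();print(q["tcp_pos"],q["force"],q["t"],q["finger_gap"])
a=load("scene1")
H=np.zeros((600,800,3),np.uint8)
H[:600,:400]=crop(s,215,190,50,75,8);H[:600,400:800]=crop(a,215,190,50,75,8);cv2.imwrite("pics/c7.png",H)
E
```

```text
[0.51208008 0.28748982 0.12863489] [-0.08292725 -0.37195062 -1.24805893] 18.65 0.21322296030122714
```

View pics/c7.png

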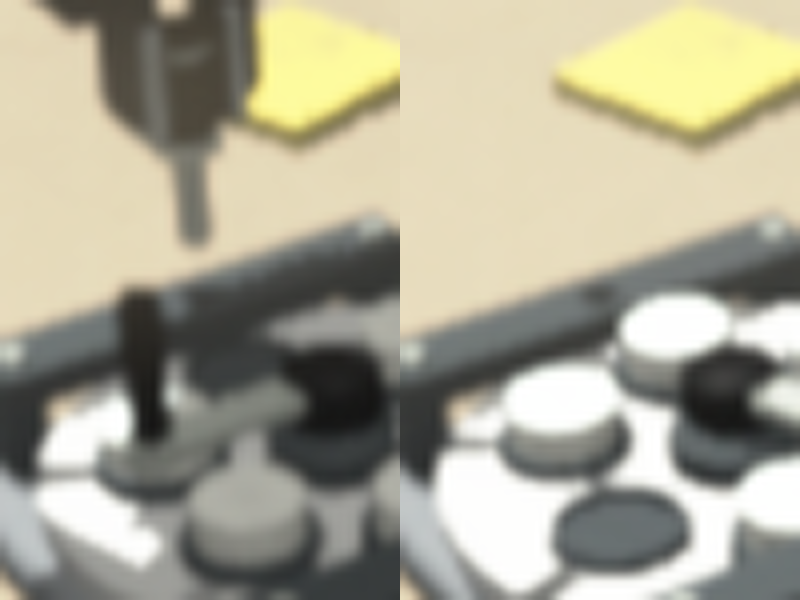

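In the scene view (left now, right before) the pin's tip is at about (239.0,219.5). The bridge hole, a dark ellipse, is at about (239.5,226.4). I'll measure the offset in that view directly.

```bash
python3 - <<'E'
from h import *
s,a=load("scene5"),load("scene1")
g=s["image"].astype(float).mean(2)
ctr=[]
for v in range(210,219):
    p=g[v,230:249]; bg=np.median(np.r_[p[:4],p[-4:]]); w=np.clip(bg-p-.25*(bg-p).max(),0,None); ctr.append((v,230+(w*np.arange(19)).sum()/w.sum(),w.sum()/w.max()))
ctr=np.array(ctr);print(ctr.round(2).tolist())
k=np.polyfit(ctr[1:,0],ctr[1:,1],1)
# tip edge: along column 239
col=g[212:228,239];print("col239",col.round(0))
# hole: deviation from bar tone along bar direction
G=a["image"].astype(float).mean(2)
print(G[223:231,233:247].round(0).astype(int))
T=np.array([.5121,.2875,.0753]);
print("shaft line u at v:",k, "proj tip",proj(s,T),"proj flange-bottom",proj(s,T+[0,0,.032]))
o=np.array(proj(s,[.5117,.2874,.058]));print("proj nominal hole",o)
for d in([.001,0,0],[0,.001,0],[0,0,.001]): print(d,np.array(proj(s,np.array([.5117,.2874,.058])+d))-o)
E
```

```text
[[210.0, 237.96, 4.13], [211.0, 238.16, 3.72], [212.0, 238.26, 3.58], [213.0, 238.37, 3.48], [214.0, 238.49, 3.35], [215.0, 238.57, 3.4], [216.0, 238.69, 3.49], [217.0, 238.8, 3.58], [218.0, 238.88, 3.56]]
col239 [115. 115. 113. 113. 113. 113. 113. 119. 146. 185. 204. 191. 154. 110.
  78.  69.]
[[213 213 212 210 209 204 195 186 176 160 148 139 130 125]
 [210 208 204 194 185 174 158 145 137 130 125 123 121 121]
 [195 185 176 159 144 128 116 109 110 117 120 121 120 120]
 [160 147 137 128 114  96  86  86  95 109 117 121 127 132]
 [130 125 122 119 110  97  88  87  96 106 114 136 172 196]
 [121 121 121 120 116 108 100  96  97 104 135 191 236 246]
 [120 119 118 116 112 104  96  87  85 122 203 243 252 254]
 [116 113 106 101  94  84  76  70  77 156 243 253 254 254]]
shaft line u at v: [1.04250274e-01 2.16165937e+02] proj tip (np.float64(239.64452400203822), np.float64(219.82576171773545)) proj flange-bottom (np.float64(238.6397551116855), np.float64(207.96834017866217))
proj nominal hole [240.04637598 226.13308007]
[0.001, 0, 0] [ 0.36597565 -0.11844643]
[0, 0.001, 0] [-0.19236728 -0.16781685]
[0, 0, 0.001] [-0.03039163 -0.35782695]
```

```bash
python3 - <<'E'
from h import *
s,a,t=load("scene5"),load("scene1"),load("top1")
for c in(s,a):
    P={k:cen(c,*p,r=1.6) for k,p in dict(s1=(261.2,218),s2=(215.7,233.7),s3=(299.0,245.4),s4=(250.3,265.5)).items()}
    for k in P: print(k,np.round(P[k],2),np.round(onz(c,*P[k],.058)*1e3,1)[:2],"two",np.round(two((t,*cen(t,*{'s1':(251.7,215.5),'s2':(252.2,261.2),'s3':(308,214.3),'s4':(309.4,259.9)}[k],r=2)),(c,*P[k]))[0]*1e3,1))
g=a["image"].astype(int).mean(2)
for (u,v) in((261,218),(216,234)): print(g[v-3:v+4,u-4:u+5].round(0).astype(int))
print(np.round(onz(a,239.7,226.5,.058)*1e3,1))
E
```

```text
s1 [260.78 213.5 ] [586.  314.7] two [572.5 289.7  73. ]
s2 [215.5  233.13] [448.7 291.4] two [448.  287.2  60.4]
s3 [299.83 244.34] [582.7 137.9] two [579.3 134.4  60.9]
s4 [249.73 265.23] [452.5 132.2] two [452.9 131.4  58.5]
s1 [261.03 213.87] [585.5 312.5] two [572.8 289.7  71.8]
s2 [215.48 233.13] [448.6 291.4] two [448.  287.2  60.4]
s3 [299.81 244.36] [582.7 137.9] two [579.3 134.4  60.9]
s4 [249.62 264.86] [452.9 133.5] two [452.9 131.5  59.4]
[[214 214 212 210 208 209 211 212 213]
 [210 208 202 196 192 196 206 211 213]
 [192 181 175 182 187 188 189 199 208]
 [157 143 147 175 194 184 161 168 190]
 [129 124 131 155 169 157 134 134 154]
 [121 121 123 128 130 124 115 109 112]
 [120 119 118 115 107 101  96  86  78]]
[[211 210 206 199 192 180 163 152 139]
 [196 190 184 181 176 159 135 126 122]
 [159 154 162 190 195 171 133 120 118]
 [118 125 149 188 196 166 124 116 116]
 [ 96 105 124 148 154 130 109 109 107]
 [ 90  86 103 115 117 107  98  94  86]
 [ 99  74  82  93  93  86  78  70  65]]
[510.2 286.3  58. ]
```

```bash
python3 - <<'E'
from h import *
a=load("scene1"); b=np.array([-.56,-.38])
for n,uv,z in(("s1",(261.0,218.0),.0595),("s2",(215.7,233.5),.0595),("s3",(299.6,245.0),.0595),("s4",(250.0,265.2),.0595),("hole",(239.7,226.5),.058)):
    print(n,np.round(onz(a,*(np.array(uv)-b),z)*1e3,1))
E
```

```text
s1 [573.  288.5  59.5]
s2 [447.8 284.8  59.5]
s3 [579.5 132.1  59.5]
s4 [452.4 128.3  59.5]
hole [510.4 283.9  58. ]
```

Request:
drive_tool:
  plan:
    - [-0.001,-0.0012,0.005,0,0,0,-1]
    - [0,0,0.006,0,0,0,-1]
    - [0,0,0.004,0,0,0,-1]
    - [0,0,0.001,0,0,0,-1]
    - [0,0,0.001,0,0,0,-1]
    - [0,0,0.001,0,0,0,-1]
    - [0,0,0.001,0,0,0,-1]
    - [0,0,0,0,0,0,-1]
    - [0,0,0,0,0,0,-1]

```text
t: 19.55
tcp_pos: [0.511, 0.2865, 0.1092]
tool_rot: [0.707, 0.707, 0.0, 0.0]
force: [-0.2, 0.4, -0.5]
finger_gap: 0.21
gripper_force: 30.0
```

Request:
drive_tool:
  plan:
    - [0,0,0.001,0,0,0,-1]
    - [0,0,0.001,0,0,0,-1]
    - [0,0,0.001,0,0,0,-1]
    - [0,0,0.001,0,0,0,-1]
    - [0,0,0,0,0,0,-1]

```text
t: 20.05
tcp_pos: [0.5109, 0.2865, 0.1052]
tool_rot: [0.707, 0.707, 0.0, 0.0]
force: [0.7, 0.4, -1.3]
finger_gap: 0.216
gripper_force: 30.0
```

Tip at z ≈ 52 mm, in the hole with no contact force. I'll continue down toward the disc top at z 40.

Request:
drive_tool:
  plan:
    - [0,0,0.0015,0,0,0,-1]
    - [0,0,0.002,0,0,0,-1]
    - [0,0,0.002,0,0,0,-1]
    - [0,0,0.002,0,0,0,-1]
    - [0,0,0.0015,0,0,0,-1]
    - [0,0,0.001,0,0,0,-1]
    - [0,0,0.001,0,0,0,-1]
    - [0,0,0.001,0,0,0,-1]
    - [0,0,0.001,0,0,0,-1]
    - [0,0,0,0,0,0,-1]

```text
t: 21.05
tcp_pos: [0.5109, 0.2865, 0.0922]
tool_rot: [0.707, 0.707, 0.0, 0.0]
force: [0.9, 1.3, -2.0]
finger_gap: 0.216
gripper_force: 30.0
```

Request:
drive_tool:
  plan:
    - [0,0,0.001,0,0,0,-1]
    - [0,0,0.001,0,0,0,-1]
    - [0,0,0.002,0,0,0,-1]
    - [0,0,0.002,0,0,0,-1]
    - [0,0,0.002,0,0,0,-1]
    - [0,0,0.001,0,0,0,-1]
    - [0,0,0.001,0,0,0,-1]
    - [0,0,0.001,0,0,0,-1]
    - [0,0,0,0,0,0,-1]

```text
t: 21.95
tcp_pos: [0.5109, 0.2865, 0.0812]
tool_rot: [0.707, 0.707, 0.0, 0.0]
force: [2.7, 1.2, -2.3]
finger_gap: 0.211
gripper_force: 30.0
```

Request:
drive_tool:
  plan:
    - [0,0,0.0005,0,0,0,-1]
    - [0,0,0.0005,0,0,0,-1]
    - [0,0,0.0005,0,0,0,-1]
    - [0,0,0.0005,0,0,0,-1]
    - [0,0,0,0,0,0,-1]

```text
t: 22.45
tcp_pos: [0.5109, 0.2865, 0.0794]
tool_rot: [0.707, 0.707, 0.0, 0.0]
force: [2.0, 1.2, 2.2]
finger_gap: 0.213
gripper_force: 30.3
```

Request:
drive_tool:
  plan:
    - [0,0,0.0004,0,0,0,-1]
    - [0,0,0.0004,0,0,0,-1]
    - [0,0,0,0,0,0,-1]

```text
t: 22.75
tcp_pos: [0.5109, 0.2865, 0.0794]
tool_rot: [0.707, 0.707, 0.0, 0.0]
force: [0.7, 0.8, 6.9]
finger_gap: 0.213
gripper_force: 30.8
```

The pin is seated: z is exactly the predicted 79.4 mm and the contact force is about 7 N. Releasing.

Request:
drive_tool:
  plan:
    - [0,0,-0.0008,0,0,0,-0.9]
    - [0,0,0,0,0,0,-0.4]
    - [0,0,0,0,0,0,-0.2]
    - [0,0,0,0,0,0,0.1]
    - [0,0,0,0,0,0,0.1]
    - [0,0,-0.01,0,0,0,0.1]
    - [0,0,-0.03,0,0,0,0.1]
    - [0,0,-0.04,0,0,0,0.1]
    - [0,0,-0.04,0,0,0,0.1]
    - [0,0,-0.02,0,0,0,0.1]

```text
t: 23.75
tcp_pos: [0.5122, 0.287, 0.2237]
tool_rot: [0.707, 0.707, 0.003, 0.001]
force: [0.4, 0.8, -0.3]
finger_gap: 0.554
gripper_force: 0.0
```

Request:
drive_tool:
  plan:
    - [-0.03,-0.01,0,0,0,0,0.1]
    - [-0.04,-0.01,0,0,0,0,0.1]
    - [-0.045,-0.01,0,0,0,0,0.1]
    - [-0.045,-0.01,0,0,0,0,0.1]
    - [-0.045,-0.01,0,0,0,0,0.1]
    - [-0.045,0,0,0,0,0,0.1]
    - [-0.03,0,0,0,0,0,0.1]
    - [0,0,0,0,0,0,0.1]

```text
t: 24.55
tcp_pos: [0.4612, 0.0031, 0.2202]
tool_rot: [0.709, 0.705, 0.0, 0.001]
force: [0.2, 0.4, 0.1]
finger_gap: 0.551
gripper_force: 0.0
```

```bash
python3 ang.py top6; python3 - <<'E'
from h import *
t=load("top6");s=snap("scene",2);np.savez("pics/scene6.npz",**s)
for v in range(200,232,1):
    u=239;o,d=ray(s,u,v);q=o+d*s["z_map"][v,u]
    if q[2]>.05: print(v,np.round(q*1e3,1))
H=np.zeros((500,800,3),np.uint8);H[:500,:400]=crop(s,195,190,100,125,4)
H[:450,425:800]=crop(t,245,195,75,90,5);cv2.imwrite("pics/c8.png",H)
E
```

```text
[0.46039076 0.0072686  0.21956394] [ 0.18290377 -0.31343157  0.27372665] 24.75
31.7 60 [12.8 13.1] r 50.3 err deg 0.38
91.7 none
151.7 58 [13.  13.3] r 50.1 err deg 0.46
211.7 59 [13.1 13.5] r 50.1 err deg 0.24
271.7 54 [12.8 14.7] r 51.9 err deg 0.37
-28.3 60 [12.7 13.2] r 50.2 err deg 0.35
211 [514.8 292.6  96.2]
212 [511.4 285.9  97.4]
213 [510.  283.3  96.3]
214 [508.2 280.1  95.6]
215 [506.4 276.9  94.9]
216 [506.9 278.2  91.5]
217 [506.2 277.3  89.4]
218 [505.6 276.4  87.3]
219 [506.5 278.8  83.2]
220 [506.3 278.8  80.6]
221 [505.3 277.2  79. ]
222 [505.1 277.2  76.3]
223 [ 166.  -442.2  515.2]
224 [505.1 278.2  70.4]
225 [504.5 277.4  68.2]
226 [505.  279.1  64.5]
227 [504.7 278.8  61.9]
228 [504.  277.8  59.9]
229 [502.5 275.1  58.9]
230 [503.1 276.9  55.1]
231 [500.9 272.6  55.1]
```

View pics/c8.png

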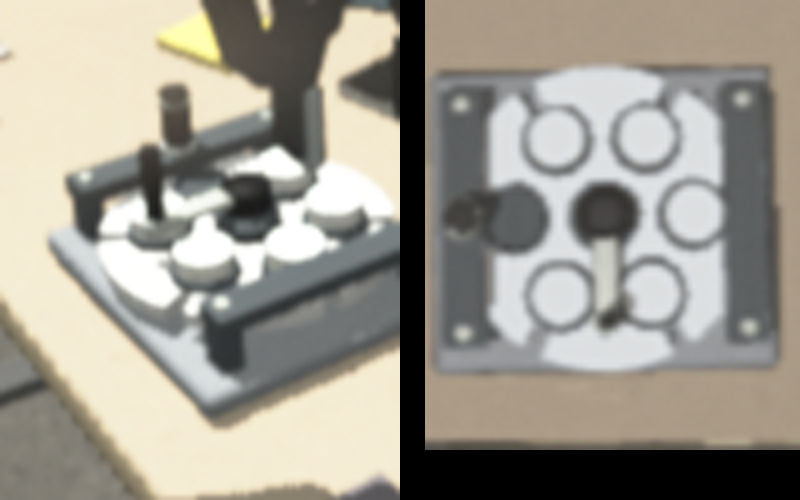

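The pin stands upright in the bridge hole at about (239,218) in the scene view. Its grip top is at z ≈ 97 mm (98 expected fully home), the disc has not moved, and the arm is clear.

```bash
python3 -c "
from station import manip
print(manip.sign_off())"
```

```text
the job is handed in; nothing more can be done
None
```

I turned the carousel about 108° clockwise, the shorter way, until the empty pocket was at the bridge with the hole; the index pin is fully home in its notch and released, and the job is handed in. The crank twist had no direct reading, and sign-off returned no verdict.

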